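# Scrape the casting offcuts off the work board

## Task

Clear the work board: with the scraper block, sweep all five white-metal offcuts off the board into the scrap tray at its end, working round the clip stand, the magnifier and the paint pot, which must stay standing where they are. Do not touch the offcuts with the gripper. Then stand the scraper upright on the lid of the wet palette box again and let go.

Things in the scene. Friction and masses are not known exactly. Their poses are not given: they have to be found in the camera images.
- board: fixed plywood work board, level, on two battens: 240 (its x) x 360 (its y) mm, top face 40 mm above its origin (centre of its underside, on the bench). 18 mm gap under its ends (y = +-180 mm). The scrap tray is at one end, the palette box at the other; which is where varies. No rims: things can be pushed off any edge.
- tray: fixed open sheet-metal scrap tray, 230 (x) x 160 (y) x 16 mm high, walls and floor 3 mm, origin at the centre of its underside, same yaw as the board. Its centre is 245 mm from the board's along the board's y, so its near rim is tucked 15 mm under the board's end and what goes over that end drops in. Shifted up to 15 mm along the board's x.
- palette: fixed closed blue plastic wet palette box, 190 (x) x 120 (y) mm, flat lid with its top face 32 mm above the origin (centre of the underside, on the bench); same yaw as the board, at the board's other end.
- scraper: loose wooden scraper block, 0.12 kg, standing on the palette lid at first. Upright foot 50 mm long (its y) x 26 mm thick (its x); both 50 mm faces sweep alike. Over a narrower neck is a turned grip along y, 60 mm long, flat sides 22 mm apart in x, from 42 to 68 mm above the origin; pinch it across x from above at about 55 mm. Origin: centre of the underside, z up.
- clipstand: loose bystander on the board: crocodile clip stand, round dark steel base 50 mm across and 13 mm high, thin stem 5 mm across, clip holding a small grey plate (18 mm wide) up to 130 mm above the origin; 0.22 kg. Origin: centre of its underside; z up.
- magnifier: loose bystander on the board: glass dome paperweight magnifier with a brass rim, 56 mm across, 36 mm high, 0.2 kg. Origin: centre of its underside; z up.
- pot: loose bystander on the board: round capped paint pot, 34 mm across, 41 mm high, 0.06 kg, easily pushed. Origin: centre of its underside; z up.
- offcut1: loose grey white-metal casting offcut on the board, plain bar 20 x 12 x 10 high (mm), about 15 g; slides when pushed, does not roll. Origin: about the centre of the face it starts on; lies at any yaw.
- offcut2: loose grey white-metal casting offcut on the board, stub 14 x 13 x 10 high with an 8 mm nib, 21 long in all (mm), about 15 g; slides when pushed, does not roll. Origin: about the centre of the face it starts on; lies at any yaw.
- offcut3: loose grey white-metal casting offcut on the board, L-shaped, 18 x 15 x 10 high (mm), about 15 g; slides when pushed, does not roll. Origin: about the centre of the face it starts on; lies at any yaw.
- offcut4: loose grey white-metal casting offcut on the board, squat lump 16 x 14 x 11 high (mm), about 15 g; slides when pushed, does not roll. Origin: about the centre of the face it starts on; lies at any yaw.
- offcut5: loose grey white-metal casting offcut on the board, slim bar 22 x 10 x 9 high (mm), about 15 g; slides when pushed, does not roll. Origin: about the centre of the face it starts on; lies at any yaw.

How it is judged:
On the way, in this order (a step that is already met when the one before it is completed fails the run):
1. the scraper has been taken up from the palette lid (z of scraper in the frame of palette above 0.045 m and contact force between the fingers and scraper above 1 N), for 0.1 s.
2. all five offcuts lie in the scrap tray (x of offcut1 in the frame of tray between -0.113 and 0.113 m and y of offcut1 in the frame of tray between -0.078 and 0.078 m and z of each of offcut1, offcut2, offcut3, offcut4, offcut5 in the frame of tray below 0.034 m and x of offcut2 in the frame of tray between -0.113 and 0.113 m and y of offcut2 in the frame of tray between -0.078 and 0.078 m and x of offcut3 in the frame of tray between -0.113 and 0.113 m and y of offcut3 in the frame of tray between -0.078 and 0.078 m and x of offcut4 in the frame of tray between -0.113 and 0.113 m and y of offcut4 in the frame of tray between -0.078 and 0.078 m and x of offcut5 in the frame of tray between -0.113 and 0.113 m and y of offcut5 in the frame of tray between -0.078 and 0.078 m), for 0.2 s.
At the end, for the whole second after the job is handed in: All five offcuts at rest in the tray (inside its outline, below the board's top); scraper released, at rest, upright within 0.1 rad on the palette lid, its centre 10 mm or more inside the lid's edges; clip stand, magnifier and pot within 15 mm of their places, upright within 0.2 rad (all of step 2 and linear speed of each of offcut1, offcut2, offcut3, offcut4, offcut5, scraper below 0.03 m/s and x of scraper in the frame of palette between -0.085 and 0.085 m and y of scraper in the frame of palette between -0.05 and 0.05 m and z of scraper in the frame of palette between 0.027 and 0.037 m and angle between scraper's own z axis and vertical below 0.1 rad and distance of each of clipstand, magnifier, pot from where it was at the start of the episode below 0.015 m and angle between each of clipstand, magnifier, pot's own z axis and vertical below 0.2 rad); the robot touches nothing.
It fails at once if the clip stand is pushed more than 15 mm from its place or tipped (distance of clipstand from where it was at the start of the episode above 0.015 m or angle between clipstand's own z axis and vertical above 0.2 rad).
It fails at once if the magnifier is pushed more than 15 mm from its place or tipped (distance of magnifier from where it was at the start of the episode above 0.015 m or angle between magnifier's own z axis and vertical above 0.2 rad).
It fails at once if the paint pot is pushed more than 15 mm from its place or tipped (distance of pot from where it was at the start of the episode above 0.015 m or angle between pot's own z axis and vertical above 0.2 rad).
It fails at once if the gripper or arm touches an offcut (contact force between any of the fingers, the arm and offcut1 above 0.3 N or contact force between any of the fingers, the arm and offcut2 above 0.3 N or contact force between any of the fingers, the arm and offcut3 above 0.3 N or contact force between any of the fingers, the arm and offcut4 above 0.3 N or contact force between any of the fingers, the arm and offcut5 above 0.3 N).
It also fails if it takes over 72 s, if anything falls off the work surface, if the arm or the gripper's body presses on something with over 40 N, if the wrist force passes 120 N, or if a joint passes its speed limit or range.

## Robot

A 6-joint arm with a two-finger parallel gripper is mounted at the origin on the work surface. World frame = base frame: x ahead of the robot, y to its left, z up, the work surface at z = 0. Lengths are in m, angles in rad, forces in N, time in s.
With the tool pointing down it reaches from about 0.25 to 0.8 m from the base axis. Payload 3.9 kg.
Tool frame: the origin (TCP) lies at the very end of the fingers, on their centre line; the grasp point (between the pads) lies 19 mm behind it; z points along the fingers, y is the line along which they close (so a half turn about z gives the same grasp; the last joint's range is limited). The gripper opens to 85 mm and grips with 20 to 120 N. Pads are 22 mm wide; open, the fingers measure 114 mm over their backs; the gripper's body (76 mm by 85 mm) begins 54 mm behind the grasp point. The pads swing forward as they close: fully open they stand 13 mm farther back than shut.
Start: joints at [-1.309, 0.26, -0.138, 1.173, 0, 1.571], TCP at [0.136, -0.507, 0.231] pointing down, gripper open.
Joint ranges: [-2.78, 2.78], [-0.83, 1.72], [-1.28, 1.37], [-1.9, 2.12], [-1.57, 1.48], [-3.14, 3.14]. Speed limits (rad/s): [2.57, 2.57, 3.14, 3.14, 3.14, 3.14].

## Interface

Orientations are given as [roll, pitch, yaw] about the fixed x, y, z axes, in that order (R = Rz(yaw) Ry(pitch) Rx(roll)).
In Python, from rig import manip, cams, models gives the robot as it stands. The module is installed in compiled form; this text tells all that it offers.
- The arm moves only by the shell command python3 -m inch 'ROWS' [OPENING] [FORCE]. ROWS is JSON, a list of rows, each an object with "xyz": the shift along the tool's x, y, z each as a share of 80 mm, from -1 to 1, a list of three; "twist": the turn about the tool's z as a share of 180 degrees, from -1 to 1. In form: [{"xyz": [tx, ty, tz], "twist": twist}, ...]. A call has 1 to 20 rows; each row is the pose to reach, as a shift and turn from the pose commanded when the call began, along the tool's axes at that moment, turning the shorter way round; what a row does not reach only later rows make up. A row lasts 1/12 s, in which the tool goes at most 41.7 mm and 7.16 degrees, less where a joint would pass 70% of its speed; a pose out of reach is approached as far as the arm can. A call with a number of a shift or a turn outside -1 to 1 is refused whole. A call with a gripper value outside its range is refused whole. OPENING is the opening, from 0 (shut) to 1 (fully open), set as the call begins (- or left out, the last holds). The fingers move at their own pace and stop on an object; FORCE is the grip in N (left out, the last holds). Time passes only in rows, so rows that repeat a pose let the fingers close. It gives the time, the measured TCP pose, the force, the opening and the grip force at its end, in the units of the state.
- manip.state(): the state, without advancing time (a new reading comes with each control period).
- cams.read_camera(name): name is "scene" or "side" or "wrist"; returns a dict with "img" (384x512x3 uint8, blue, green, red), "fx", "fy", "cx", "cy" (pixels), "world_to_cam" (4x4, takes a point from world to camera coordinates). Camera axes: x right, y down, z forward; pixel columns grow to the right and rows downward; lengths in m; the calibration is good to about 2 mm. A picture is of the moment at which its call begins. There is no depth.
- manip.finish_job(): hands the job in; it is judged then, once.
Trained networks look in a picture, given as the dict that the camera call returned (one of the last four; its "shot" number tells which), for a name from the list of things; names that differ only in an ending like _2 or _b are one class to them, and where a whole thing is asked for, a point or a joint stands for the part that bears it (a point fixed in the world has none). Each returns a list of dicts, best first, with "conf" (0 to 1); they miss things now and then, are a little off and sometimes report something else, mostly with a low value. They report only what shows in the picture. A call takes as long as a camera call.
- models.spot_in(picture, name): "position" ([x, y, z] in m, in world coordinates, good to about 4 mm: the middle of the surface that is visible of it).
The state is a dict: "t": time; "q": joint angles; "joint_vel": joint speeds; "effort": joint torques, N m; "position": TCP position; "eef_rot": TCP orientation; "force": force on the tool from outside, world axes, zero at the start; "torque": the same for the moment, N m; "finger_gap": finger opening in m; "grip_force": force on a finger pad.
Only numpy, scipy, OpenCV 4.12 (cv2) and the standard library are available. Lean on these libraries where they do the work, as an engineer would, in place of code of your own. Each camera call takes 0.05 s, during which the arm holds its last target. There are 200 camera calls.

## Working session

There is one attempt and no reset: what is moved stays moved. The work goes in short steps, Python scripts to look and compute and a shell command to move; the robot and the scene stay as the last step left them, time stands still between calls to the robot, and variables do not carry over. Pictures are saved under pics/ and viewed, at most 11 in all, crops included, and the job is handed in when it is done.

```bash
mkdir -p pics; cat > h.py <<'E'
import numpy as np, cv2
from rig import manip, cams, models
def shot(n): return cams.read_camera(n)
def pix2z(p,u,v,z):
    T=p["world_to_cam"];R=T[:3,:3];t=T[:3,3];c=-R.T@t
    d=R.T@np.array([(u-p["cx"])/p["fx"],(v-p["cy"])/p["fy"],1]);return c+d*(z-c[2])/d[2]
def w2pix(p,X):
    c=p["world_to_cam"]@np.append(X,1);return p["fx"]*c[0]/c[2]+p["cx"],p["fy"]*c[1]/c[2]+p["cy"]
N=["board","tray","palette","scraper","clipstand","magnifier","pot"]+["offcut%d"%i for i in range(1,6)]
E
python3 - <<'E'
from h import *
s=manip.state();print(s["t"],np.round(s["position"],4),np.round(s["eef_rot"],3),s["finger_gap"])
ims=[]
for c in ["scene","side"]:
    p=shot(c);ims.append(p["img"]);T=p["world_to_cam"];print(c,p["fx"],np.round(-T[:3,:3].T@T[:3,3],3))
    for n in N:
        print(n,[(np.round(r["position"],3).tolist(),round(r["conf"],2),np.round(w2pix(p,r["position"])).tolist()) for r in models.spot_in(p,n)[:3]])
    cv2.imwrite("pics/%s0.png"%c,cv2.resize(p["img"],(800,600)))
E
```

```text
0.0 [ 0.1357 -0.5064  0.2305] [-3.14  -0.     0.262] 0.08532347323242338
scene 437.4626157289056 [ 1.046 -0.218  0.661]
board [([0.559, -0.045, 0.039], 0.78, [234.0, 215.0])]
tray [([0.586, 0.238, 0.0], 0.7, [368.0, 195.0]), ([0.553, -0.038, 0.051], 0.16, [236.0, 207.0])]
palette [([0.551, -0.281, 0.031], 0.87, [105.0, 255.0])]
scraper [([0.507, -0.25, 0.075], 0.57, [113.0, 216.0]), ([0.601, -0.119, 0.077], 0.54, [201.0, 231.0])]
clipstand [([0.484, -0.037, 0.051], 0.57, [224.0, 182.0]), ([0.618, 0.075, 0.062], 0.34, [308.0, 210.0])]
magnifier [([0.62, 0.077, 0.063], 0.57, [310.0, 210.0])]
pot [([0.599, -0.124, 0.082], 0.88, [198.0, 230.0])]
offcut1 [([0.552, -0.036, 0.049], 0.57, [237.0, 207.0]), ([0.513, -0.17, 0.049], 0.49, [160.0, 214.0]), ([0.504, 0.055, 0.05], 0.47, [271.0, 176.0])]
offcut2 [([0.552, -0.036, 0.049], 0.57, [237.0, 207.0]), ([0.513, -0.17, 0.049], 0.49, [160.0, 214.0]), ([0.504, 0.055, 0.05], 0.47, [271.0, 176.0])]
offcut3 [([0.552, -0.036, 0.049], 0.57, [237.0, 207.0]), ([0.513, -0.17, 0.049], 0.49, [160.0, 214.0]), ([0.504, 0.055, 0.05], 0.47, [271.0, 176.0])]

[... 834 characters left out ...]
.622, -0.049, 0.046], 0.63, [247.0, 176.0]), ([0.513, -0.163, 0.054], 0.52, [308.0, 161.0])]
offcut2 [([0.467, -0.137, 0.05], 0.64, [321.0, 175.0]), ([0.622, -0.049, 0.046], 0.63, [247.0, 176.0]), ([0.513, -0.163, 0.054], 0.52, [308.0, 161.0])]
offcut3 [([0.467, -0.137, 0.05], 0.64, [321.0, 175.0]), ([0.622, -0.049, 0.046], 0.63, [247.0, 176.0]), ([0.513, -0.163, 0.054], 0.52, [308.0, 161.0])]
offcut4 [([0.467, -0.137, 0.05], 0.64, [321.0, 175.0]), ([0.622, -0.049, 0.046], 0.63, [247.0, 176.0]), ([0.513, -0.163, 0.054], 0.52, [308.0, 161.0])]
offcut5 [([0.467, -0.137, 0.05], 0.64, [321.0, 175.0]), ([0.622, -0.049, 0.046], 0.63, [247.0, 176.0]), ([0.513, -0.163, 0.054], 0.52, [308.0, 161.0])]
```

View pics/scene0.png

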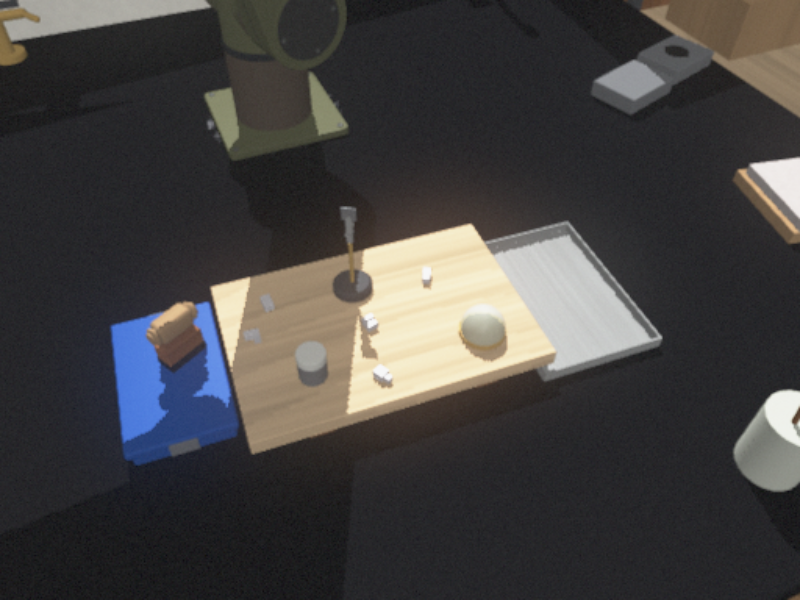

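View pics/side0.png

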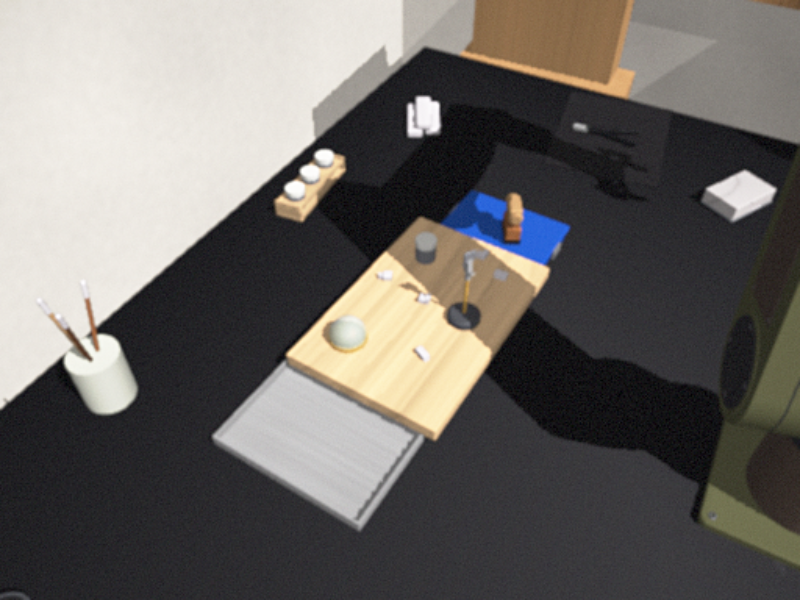

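The scene view shows the board with its tray at the right end (world +y) and the palette with the scraper at the left. Offcuts are at about (267,303), (252,335), (370,322), (382,375) and (427,275). The pot is at (311,362), the stand base at (352,287) and the magnifier at (483,327). The side view agrees. Next I'll fit the board and rectify both views.

```bash
cat >> h.py <<'E'
from scipy.optimize import least_squares
def fitboard(ps,obs):
    # obs: per camera list of (bx,by,u,v) in 800px
    def pose(q,bx,by): c,s=np.cos(q[2]),np.sin(q[2]); return np.array([q[0]+c*bx-s*by,q[1]+s*bx+c*by,.04])
    f=lambda q:np.concatenate([np.array(w2pix(p,pose(q,bx,by)))-np.array([u,v])*.64 for p,o in zip(ps,obs) for bx,by,u,v in o])
    r=least_squares(f,[.55,-.02,.0],loss="soft_l1");return r.x,np.round(f(r.x),1)
def b2w(q,b): c,s=np.cos(q[2]),np.sin(q[2]); return np.array([q[0]+c*b[0]-s*b[1],q[1]+s*b[0]+c*b[1]])
def w2b(q,w): c,s=np.cos(q[2]),np.sin(q[2]); d=np.array(w)[:2]-q[:2]; return np.array([c*d[0]+s*d[1],-s*d[0]+c*d[1]])
def rect(p,q,z,xr=(-140,140),yr=(-330,340)):
    # image col = board y (mm, growing right), row = board x; 1.15 px/mm
    k=1.15;S=[(x,y) for x in xr for y in yr]
    src=np.float32([w2pix(p,np.append(b2w(q,np.array(s)/1000),z)) for s in S])
    dst=np.float32([((y-yr[0])*k,(x-xr[0])*k) for x,y in S])
    im=cv2.warpPerspective(p["img"],cv2.getPerspectiveTransform(src,dst),(int((yr[1]-yr[0])*k),int((xr[1]-xr[0])*k)),flags=cv2.INTER_CUBIC)
    for y in range(-300,340,50):
        for x in range(-100,140,50): cv2.circle(im,(int((y-yr[0])*k),int((x-xr[0])*k)),1,(0,0,255) if x or y else (0,255,0),-1)
    return im
E
python3 - <<'E'
from h import *
ps=[shot("scene"),shot("side")]
a,b=.12,.18
q,r=fitboard(ps,[[(-a,-b,213,288),(-a,b,475,228),(a,b,553,352),(a,-b,252,438)],[(a,-b,425,218),(-a,-b,549,270),(-a,b,432,430),(a,b,288,356)]])
print(np.round(q,4),r); np.save("q.npy",q)
for p in ps:
    for n in ["tray","palette","scraper","clipstand","magnifier","pot","offcut1"]:
        print(n,[(np.round(w2b(q,x["position"])*1000).tolist(),round(x["position"][2],3),round(x["conf"],2)) for x in models.spot_in(p,n)[:7]])
cv2.imwrite("pics/r0.png",cv2.resize(np.vstack([rect(p,q,.045)[:298] for p in ps]),None,fx=1,fy=.93) if 0 else np.vstack([rect(p,q,.045,xr=(-125,130)) for p in ps]))
E
```

```text
[ 0.5365 -0.0206 -0.0672] [-0.2 -3.2 -0.5 -3.6  3.4 -0.2 -2.1  1.5 -2.5 -0.6  1.2  0.1  0.3  2.7
 -2.3 -1.1]
tray [([28.0, 260.0], -0.002, 0.94)]
palette [([31.0, -259.0], 0.03, 0.86)]
scraper [([-14.0, -234.0], 0.078, 0.8)]
clipstand [([-12.0, -149.0], 0.049, 0.75), ([-52.0, -17.0], 0.052, 0.58)]
magnifier [([75.0, 99.0], 0.062, 0.59), ([89.0, -23.0], 0.047, 0.54)]
pot [([69.0, -95.0], 0.081, 0.62)]
offcut1 [([-53.0, -124.0], 0.05, 0.64), ([15.0, -13.0], 0.053, 0.64), ([91.0, -24.0], 0.047, 0.51), ([-37.0, 71.0], 0.047, 0.46), ([-14.0, -154.0], 0.045, 0.41)]
tray [([3.0, 250.0], 0.003, 0.95)]
palette [([-4.0, -250.0], 0.031, 0.96)]
scraper [([-31.0, -207.0], 0.081, 0.93), ([4.0, 249.0], 0.007, 0.71), ([-6.0, -249.0], 0.033, 0.26)]
clipstand [([-56.0, -15.0], 0.055, 0.65)]
magnifier [([55.0, -88.0], 0.075, 0.71), ([55.0, 119.0], 0.068, 0.63)]
pot []
offcut1 [([-42.0, 80.0], 0.047, 0.54), ([11.0, -15.0], 0.05, 0.48)]
```

View pics/r0.png

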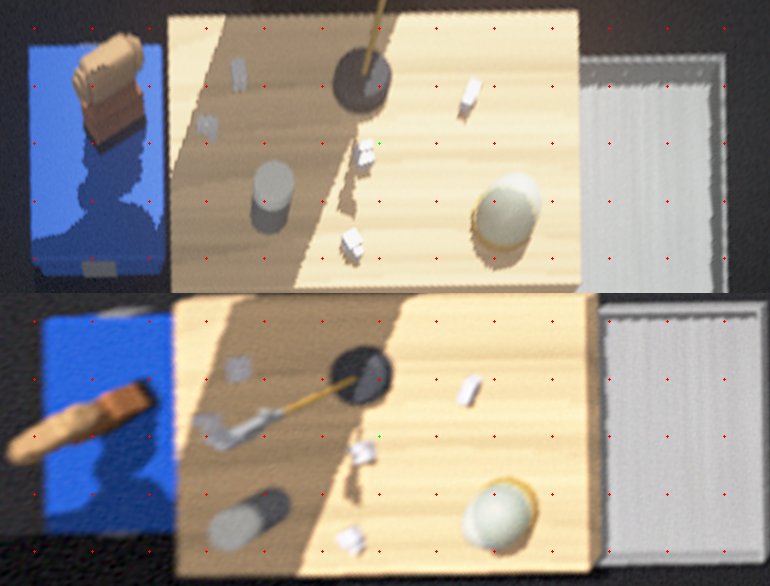

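The rectified views give these positions in the board frame (x, y, mm):
- **Offcuts:** (-61,-123), (-12,-150), (11,-14), (88,-25), (-41,78).
- **Bystanders:** stand (-54,-16), pot (61,-95), magnifier (64,110).
- **Scraper:** about (-22,-222), turned roughly 30°.

I'll move over the palette to refine the scraper pose with the wrist camera.

```bash
python3 -m inch '[{"xyz":[0.25,-0.1,0],"twist":0},{"xyz":[0.5,-0.2,0],"twist":0},{"xyz":[0.75,-0.3,0],"twist":0},{"xyz":[1,-0.4,0],"twist":0}]' 1 40
python3 -m inch '[{"xyz":[0.3,-0.1,0],"twist":0},{"xyz":[0.6,-0.2,0],"twist":0},{"xyz":[1,-0.4,0],"twist":0}]'
python3 -m inch '[{"xyz":[0.3,-0.1,0],"twist":0},{"xyz":[0.6,-0.2,0],"twist":0},{"xyz":[1,-0.4,0],"twist":0}]'
python3 -m inch '[{"xyz":[0.3,-0.1,0],"twist":0},{"xyz":[0.6,-0.2,0],"twist":0},{"xyz":[1,-0.4,0],"twist":0}]'
python3 -m inch '[{"xyz":[0.2,-0.1,0],"twist":0.1},{"xyz":[0.4,-0.2,0],"twist":0.2},{"xyz":[0.5,-0.2,0],"twist":0.3},{"xyz":[0.5,-0.2,0],"twist":0.4},{"xyz":[0.5,-0.2,0],"twist":0.44},{"xyz":[0.5,-0.2,0],"twist":0.44},{"xyz":[0.5,-0.2,0],"twist":0.44},{"xyz":[0.5,-0.2,0],"twist":0.44},{"xyz":[0.5,-0.2,0],"twist":0.44},{"xyz":[0.5,-0.2,0],"twist":0.44},{"xyz":[0.5,-0.2,0],"twist":0.44},{"xyz":[0.5,-0.2,0],"twist":0.44},{"xyz":[0.5,-0.2,0],"twist":0.44}]'
python3 - <<'E'
from h import *
q=np.load("q.npy");s=manip.state();print(s["t"],np.round(s["position"],4),np.round(s["eef_rot"],3),np.round(s["q"],2))
p=shot("wrist");T=p["world_to_cam"];print(np.round(-T[:3,:3].T@T[:3,3],3))
for n in ["scraper","palette","pot","clipstand","offcut1"]:
    print(n,[(np.round(x["position"],3).tolist(),np.round(w2b(q,x["position"])*1000).tolist(),round(x["conf"],2),np.round(w2pix(p,x["position"])).tolist()) for x in models.spot_in(p,n)[:5]])
r=rect(p,q,.1,xr=(-125,125),yr=(-320,-20))
cv2.imwrite("pics/w1.png",np.vstack([p["img"][:,:],cv2.copyMakeBorder(cv2.resize(r,None,fx=.7,fy=.7),0,0,0,512-int(r.shape[1]*.7+.5),cv2.BORDER_CONSTANT)[:, :512]]) )
E
```

```text
t: 2.43
position: [0.2054, -0.455, 0.2313]
eef_rot: [3.142, -0.0, 0.261]
force: [0.6, 1.0, -0.2]
finger_gap: 0.0853
grip_force: 0.0
t: 2.68
position: [0.2745, -0.4045, 0.2314]
eef_rot: [3.14, 0.0, 0.26]
force: [1.5, 0.0, -0.0]
finger_gap: 0.0857
grip_force: 0.0
t: 2.93
position: [0.3436, -0.3525, 0.2314]
eef_rot: [3.14, 0.0, 0.26]
force: [0.2, -0.9, 0.3]
finger_gap: 0.0857
grip_force: 0.0
t: 3.18
position: [0.4125, -0.3007, 0.2314]
eef_rot: [3.14, 0.0, 0.26]
force: [0.5, -0.4, -0.2]
finger_gap: 0.0852
grip_force: 0.0
t: 4.27
position: [0.3618, -0.3527, 0.2314]
eef_rot: [-3.014, 0.016, -0.853]
force: [0.2, -0.5, 0.2]
finger_gap: 0.0855
grip_force: 0.0
4.2667 [ 0.3618 -0.3527  0.2314] [-3.014  0.016 -0.853] [-0.85  0.24 -0.18  1.17  0.13  3.14]
[ 0.397 -0.421  0.37 ]
scraper [([0.488, -0.259, 0.089], [-33.0, -241.0], 0.75, [124.0, 166.0])]
palette [([0.532, -0.282, 0.032], [13.0, -261.0], 0.96, [131.0, 119.0])]
pot [([0.582, -0.132, 0.073], [53.0, -109.0], 0.83, [15.0, 188.0])]
clipstand [([0.483, -0.04, 0.055], [-52.0, -23.0], 0.94, [60.0, 277.0]), ([0.582, -0.134, 0.069], [53.0, -110.0], 0.71, [20.0, 186.0]), ([0.532, -0.283, 0.03], [14.0, -262.0], 0.32, [132.0, 117.0])]
offcut1 [([0.545, -0.04, 0.051], [10.0, -19.0], 0.65, [26.0, 248.0]), ([0.465, -0.14, 0.051], [-63.0, -124.0], 0.63, [107.0, 238.0]), ([0.51, -0.172, 0.049], [-16.0, -153.0], 0.45, [92.0, 198.0]), ([0.51, 0.05, 0.043], [-31.0, 69.0], 0.36, [25.0, 297.0])]
```

View pics/w1.png

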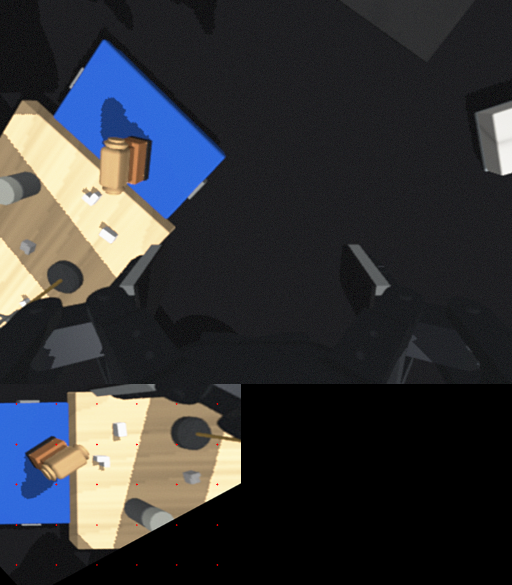

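The wrist view shows the scraper grip at about (115,165) and the foot behind it. Joint 6 ran into its limit, so I need the other half-turn of this grasp (yaw about 115°). I'll turn back the long way.

```bash
python3 -m inch '[{"xyz":[0,0,0],"twist":-0.04},{"xyz":[0,0,0],"twist":-0.08},{"xyz":[0,0,0],"twist":-0.12},{"xyz":[0,0,0],"twist":-0.16},{"xyz":[0,0,0],"twist":-0.2},{"xyz":[0,0,0],"twist":-0.24},{"xyz":[0,0,0],"twist":-0.28},{"xyz":[0,0,0],"twist":-0.32},{"xyz":[0,0,0],"twist":-0.36},{"xyz":[0,0,0],"twist":-0.4},{"xyz":[0,0,0],"twist":-0.44},{"xyz":[0,0,0],"twist":-0.44}]'
python3 -m inch '[{"xyz":[0,0,0],"twist":-0.04},{"xyz":[0,0,0],"twist":-0.08},{"xyz":[0,0,0],"twist":-0.12},{"xyz":[0,0,0],"twist":-0.16},{"xyz":[0,0,0],"twist":-0.2},{"xyz":[0,0,0],"twist":-0.24},{"xyz":[0,0,0],"twist":-0.28},{"xyz":[0,0,0],"twist":-0.32},{"xyz":[0,0,0],"twist":-0.36},{"xyz":[0,0,0],"twist":-0.4},{"xyz":[0,0,0],"twist":-0.4}]'
python3 - <<'E'
from h import *
q=np.load("q.npy");s=manip.state();print(s["t"],np.round(s["position"],4),np.round(s["eef_rot"],3),np.round(s["q"],2))
E
```

```text
t: 5.57
position: [0.3634, -0.3513, 0.2315]
eef_rot: [-3.102, -0.123, 0.533]
force: [-0.4, 0.3, -0.8]
finger_gap: 0.0855
grip_force: 0.0
t: 6.48
position: [0.3631, -0.3515, 0.2315]
eef_rot: [3.037, -0.075, 1.792]
force: [-1.3, -1.3, 0.0]
finger_gap: 0.0856
grip_force: 0.0
6.4833 [ 0.3631 -0.3515  0.2315] [ 3.037 -0.075  1.792] [-0.85  0.24 -0.18  1.17  0.13  0.5 ]
```

The clamp left the commanded pose tilted by 0.13 rad about joint 5. I'll undo it at the mirrored joint-6 limit, in small steps.

```bash
cat >> h.py <<'E'
from scipy.spatial.transform import Rotation as Ro
def st():
    s=manip.state();z=Ro.from_euler("xyz",s["eef_rot"]).as_matrix()[:,2];a=s["q"][0]
    print("t",round(s["t"],2),np.round(s["position"],4),"yaw",round(np.degrees(s["eef_rot"][2]),1),"tilt tan/rad",np.round([-z[0]*np.sin(a)+z[1]*np.cos(a),z[0]*np.cos(a)+z[1]*np.sin(a)],3),"q",np.round(s["q"],3),"F",np.round(s["force"],1),"gap",round(s["finger_gap"],4),"grip",round(float(np.max(s["grip_force"])),1))
    return s
E
python3 -m inch '[{"xyz":[0,0,0],"twist":-0.04},{"xyz":[0,0,0],"twist":-0.1},{"xyz":[0,0,0],"twist":-0.2},{"xyz":[0,0,0],"twist":-0.3},{"xyz":[0,0,0],"twist":-0.4},{"xyz":[0,0,0],"twist":-0.4},{"xyz":[0,0,0],"twist":-0.4},{"xyz":[0,0,0],"twist":-0.5},{"xyz":[0,0,0],"twist":-0.6},{"xyz":[0,0,0],"twist":-0.6},{"xyz":[0,0,0],"twist":-0.6},{"xyz":[0,0,0],"twist":-0.6},{"xyz":[0,0,0],"twist":-0.6},{"xyz":[0,0,0],"twist":-0.6},{"xyz":[0,0,0],"twist":-0.6},{"xyz":[0,0,0],"twist":-0.6}]' >/dev/null
python3 -m inch '[{"xyz":[0,0,0],"twist":-0.04},{"xyz":[0,0,0],"twist":-0.1},{"xyz":[0,0,0],"twist":-0.2},{"xyz":[0,0,0],"twist":-0.3},{"xyz":[0,0,0],"twist":-0.4},{"xyz":[0,0,0],"twist":-0.4},{"xyz":[0,0,0],"twist":-0.4},{"xyz":[0,0,0],"twist":-0.5},{"xyz":[0,0,0],"twist":-0.5},{"xyz":[0,0,0],"twist":-0.5},{"xyz":[0,0,0],"twist":-0.56},{"xyz":[0,0,0],"twist":-0.56},{"xyz":[0,0,0],"twist":-0.56},{"xyz":[0,0,0],"twist":-0.56},{"xyz":[0,0,0],"twist":-0.56},{"xyz":[0,0,0],"twist":-0.56}]' >/dev/null
python3 -c "from h import *;st()"
python3 -m inch '[{"xyz":[0,0,0],"twist":-0.04},{"xyz":[0,0,0],"twist":-0.05},{"xyz":[0,0,0],"twist":-0.05}]' >/dev/null
python3 -c "from h import *;st()"
python3 -m inch '[{"xyz":[0,0,0],"twist":-0.04},{"xyz":[0,0,0],"twist":-0.05},{"xyz":[0,0,0],"twist":-0.05}]' >/dev/null
python3 -c "from h import *;st()"
```

```text
t 9.15 [ 0.3631 -0.3513  0.2315] yaw -49.1 tilt tan/rad [ 0.127 -0.015] q [-0.85   0.236 -0.177  1.173  0.127 -3.135] F [-0.2  0.3 -0.3] gap 0.0857 grip 0.0
t 9.4 [ 0.3912 -0.3209  0.2315] yaw -43.1 tilt tan/rad [0.095 0.004] q [-0.747  0.224 -0.191  1.153  0.095 -3.137] F [-0.6  0.1  0.7] gap 0.0858 grip 0.0
t 9.65 [ 0.4149 -0.2896  0.2314] yaw -37.3 tilt tan/rad [0.06  0.017] q [-0.648  0.214 -0.202  1.138  0.06  -3.138] F [ 0.1 -0.2  0. ] gap 0.0856 grip 0.0
```

```bash
python3 -m inch '[{"xyz":[0,0,0],"twist":-0.04},{"xyz":[0,0,0],"twist":-0.05},{"xyz":[0,0,0],"twist":-0.05}]' >/dev/null
python3 -c "from h import *;st()"
python3 -m inch '[{"xyz":[0,0,0],"twist":-0.03},{"xyz":[0,0,0],"twist":-0.035},{"xyz":[0,0,0],"twist":-0.035}]' >/dev/null
python3 -c "from h import *;st()"
```

```text
t 9.9 [ 0.4352 -0.2561  0.2314] yaw -31.5 tilt tan/rad [0.024 0.025] q [-0.547  0.207 -0.21   1.128  0.024 -3.139] F [0.3 0.3 0.4] gap 0.0852 grip 0.0
t 10.15 [ 0.4476 -0.2324  0.2313] yaw -27.5 tilt tan/rad [-0.002  0.027] q [-4.780e-01  2.040e-01 -2.140e-01  1.126e+00 -2.000e-03 -3.140e+00] F [-0.1 -0.5  0.7] gap 0.0855 grip 0.0
```

```bash
python3 -m inch '[{"xyz":[0,0,0],"twist":0.04},{"xyz":[0,0,0],"twist":0.1},{"xyz":[0,0,0],"twist":0.2},{"xyz":[0,0,0],"twist":0.3},{"xyz":[0,0,0],"twist":0.4},{"xyz":[0,0,0],"twist":0.4},{"xyz":[0,0,0],"twist":0.4},{"xyz":[0,0,0],"twist":0.5},{"xyz":[0,0,0],"twist":0.5},{"xyz":[0,0,0],"twist":0.6},{"xyz":[0,0,0],"twist":0.6},{"xyz":[0,0,0],"twist":0.6},{"xyz":[0,0,0],"twist":0.6},{"xyz":[0,0,0],"twist":0.6},{"xyz":[0,0,0],"twist":0.6},{"xyz":[0,0,0],"twist":0.6}]' >/dev/null
python3 -m inch '[{"xyz":[0,0,0],"twist":0.04},{"xyz":[0,0,0],"twist":0.1},{"xyz":[0,0,0],"twist":0.2},{"xyz":[0,0,0],"twist":0.3},{"xyz":[0,0,0],"twist":0.4},{"xyz":[0,0,0],"twist":0.4},{"xyz":[0,0,0],"twist":0.4},{"xyz":[0,0,0],"twist":0.5},{"xyz":[0,0,0],"twist":0.5},{"xyz":[0,0,0],"twist":0.5},{"xyz":[0,0,0],"twist":0.6},{"xyz":[0,0,0],"twist":0.6},{"xyz":[0,0,0],"twist":0.6},{"xyz":[0,0,0],"twist":0.6},{"xyz":[0,0,0],"twist":0.6},{"xyz":[0,0,0],"twist":0.6}]' >/dev/null
python3 - <<'E'
from h import *
q=np.load("q.npy");st()
p=shot("wrist");T=p["world_to_cam"];print(np.round(-T[:3,:3].T@T[:3,3],3));np.save("w2.npy",T)
for n in ["scraper","palette","pot","clipstand","magnifier","offcut1"]:
    print(n,[(np.round(x["position"],3).tolist(),np.round(w2b(q,x["position"])*1000).tolist(),round(x["conf"],2),np.round(w2pix(p,x["position"])).tolist()) for x in models.spot_in(p,n)[:5]])
cv2.imwrite("pics/w2.png",p["img"])
E
```

```text
t 12.82 [ 0.4472 -0.2334  0.2313] yaw 116.4 tilt tan/rad [-0.002  0.028] q [-0.48   0.204 -0.214  1.125 -0.002  0.629] F [-0.3 -0.3  0.3] gap 0.0857 grip 0.0
[ 0.411 -0.167  0.371]
scraper [([0.489, -0.243, 0.096], [-33.0, -225.0], 0.96, [285.0, 209.0]), ([0.62, -0.054, 0.053], [86.0, -28.0], 0.33, [476.0, 94.0])]
palette [([0.511, -0.26, 0.032], [-10.0, -240.0], 0.76, [288.0, 209.0]), ([0.616, -0.054, 0.052], [82.0, -28.0], 0.18, [473.0, 92.0])]
pot [([0.583, -0.123, 0.08], [53.0, -99.0], 0.94, [423.0, 141.0])]
clipstand [([0.483, -0.045, 0.054], [-52.0, -28.0], 0.58, [372.0, 18.0])]
magnifier [([0.512, -0.262, 0.031], [-8.0, -243.0], 0.38, [289.0, 211.0])]
offcut1 [([0.618, -0.053, 0.05], [83.0, -27.0], 0.79, [473.0, 93.0]), ([0.467, -0.139, 0.051], [-61.0, -123.0], 0.73, [309.0, 102.0]), ([0.51, -0.168, 0.049], [-17.0, -148.0], 0.53, [329.0, 145.0]), ([0.548, -0.038, 0.049], [12.0, -16.0], 0.53, [428.0, 45.0])]
```

View pics/w2.png

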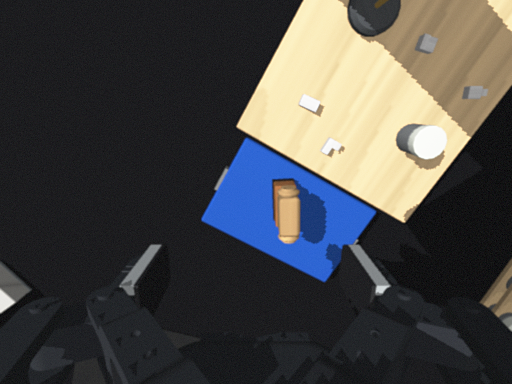

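The wrist view shows the grip's axis vertical in the image, from (289,187) to (289,243), so the jaws line up with its flat sides. The lid corners are at (247,139), (377,212), (326,281) and (202,219).

```bash
python3 - <<'E'
from h import *
q=np.load("q.npy");s=st()
p=shot("wrist");a=shot("scene");b=shot("side")
def show(n,l):
    for P,u,v,z in l:
        w=pix2z(P,u,v,z);print(n,np.round(w[:2],4),np.round(w2b(q,w)*1000))
k=.64
show("grip",[(p,289.5,215,.09),(a,173*k,324*k,.09),(b,513*k,207*k,.09)])
show("gripends",[(p,289,190,.09),(p,290,241,.09)])
show("foot",[(p,273,182,.032),(p,276,224,.032)])
show("lid",[(p,247,139,.032),(p,377,212,.032),(p,326,281,.032),(p,202,219,.032)])
show("pot",[(p,430,142,.081),(a,311*k,353*k,.081),(b,427*k,242*k,.081)])
show("stand",[(p,374,9,.05),(a,352*k,287*k,.05),(b,463*k,316*k,.05)])
show("boardcorner",[(p,238,126,.04),(p,405,221,.04)])
E
```

```text
t 13.17 [ 0.4477 -0.2326  0.2313] yaw 116.6 tilt tan/rad [-0.001  0.028] q [-4.790e-01  2.040e-01 -2.140e-01  1.125e+00 -1.000e-03  6.280e-01] F [-0.7 -0.9 -0.8] gap 0.0853 grip 0.0
grip [ 0.4982 -0.2478] [ -23. -229.]
grip [ 0.5016 -0.2484] [ -19. -230.]
grip [ 0.4988 -0.2488] [ -22. -230.]
gripends [ 0.4847 -0.2241] [ -38. -207.]
gripends [ 0.5131 -0.2738] [  -6. -254.]
foot [ 0.4775 -0.2358] [ -44. -219.]
foot [ 0.5066 -0.283 ] [ -12. -264.]
lid [ 0.4267 -0.2037] [ -97. -190.]
lid [ 0.6132 -0.2122] [  89. -186.]
lid [ 0.6073 -0.3273] [  91. -301.]
lid [ 0.4199 -0.3181] [ -96. -305.]
pot [ 0.5896 -0.1192] [ 60. -95.]
pot [ 0.5917 -0.1197] [ 62. -95.]
pot [ 0.5846 -0.1137] [ 54. -90.]
stand [ 0.4811 -0.0351] [-54. -18.]
stand [ 0.4884 -0.0352] [-47. -18.]
stand [ 0.4795 -0.027 ] [-56. -10.]
boardcorner [ 0.4111 -0.1944] [-113. -182.]
boardcorner [ 0.6467 -0.2056] [ 122. -177.]
```

```bash
cat >> h.py <<'E'
def go(w,frm=None):
    s=manip.state();R=Ro.from_euler("xyz",s["eef_rot"]).as_matrix()
    print("share",np.round(R.T@(np.array(w)-s["position"])/.08,3))
def gob(bx,by,z): # board mm
    q=np.load("q.npy");go(np.append(b2w(q,np.array([bx,by])/1000),z))
E
python3 -c "
from h import *
go([.499,-.248,.15]);go([.499,-.248,.069])"
```

```text
share [-0.436  0.47   1.034]
share [-0.412  0.454  2.046]
```

```bash
python3 -m inch '[{"xyz":[-0.15,0.15,0.2],"twist":-0.02},{"xyz":[-0.3,0.3,0.45],"twist":-0.02},{"xyz":[-0.43,0.46,0.7],"twist":-0.02},{"xyz":[-0.43,0.46,0.9],"twist":-0.02},{"xyz":[-0.43,0.46,0.9],"twist":-0.02}]' >/dev/null
python3 -c "
from h import *
st();go([.499,-.248,.069])"
```

```text
t 13.73 [ 0.4964 -0.2469  0.1572] yaw 120.2 tilt tan/rad [-0.002  0.022] q [-0.461  0.335 -0.23   0.984 -0.002  0.583] F [-0.8  0.6 -0.9] gap 0.0857 grip 0.0
share [-0.008  0.01   1.102]
```

```bash
python3 -m inch '[{"xyz":[0,0,0.2],"twist":0},{"xyz":[0,0.01,0.4],"twist":0},{"xyz":[0,0.01,0.6],"twist":0},{"xyz":[0,0.01,0.8],"twist":0},{"xyz":[0,0.01,1],"twist":0},{"xyz":[0,0.01,1],"twist":0}]' >/dev/null
python3 -m inch '[{"xyz":[0,0,0.05],"twist":0},{"xyz":[0,0,0.1],"twist":0},{"xyz":[0,0,0.1],"twist":0}]' >/dev/null
python3 -m inch '[{"xyz":[0,0,0],"twist":0},{"xyz":[0,0,0],"twist":0},{"xyz":[0,0,0],"twist":0},{"xyz":[0,0,0],"twist":0},{"xyz":[0,0,0],"twist":0},{"xyz":[0,0,0],"twist":0},{"xyz":[0,0,0],"twist":0},{"xyz":[0,0,0],"twist":0}]' 0 60 >/dev/null
python3 -c "
from h import *
st()"
```

```text
t 15.15 [ 0.5006 -0.2487  0.0729] yaw 120.1 tilt tan/rad [-0.002  0.028] q [-0.46   0.411 -0.355  0.776 -0.002  0.585] F [-0.3 -0.3  1.8] gap 0.021 grip 63.7
```

The scraper is gripped: gap 21 mm, 64 N. The TCP sits 41 mm above its underside. Now I'll lift, turn and go behind offcuts A and B.

```bash
python3 -m inch '[{"xyz":[0,0,-0.2],"twist":0},{"xyz":[0,0,-0.4],"twist":0},{"xyz":[0,0,-0.6],"twist":0},{"xyz":[0,0,-0.7],"twist":0.04},{"xyz":[0,0,-0.7],"twist":0.08},{"xyz":[0,0,-0.7],"twist":0.12},{"xyz":[0,0,-0.7],"twist":0.16},{"xyz":[0,0,-0.7],"twist":0.19},{"xyz":[0,0,-0.7],"twist":0.19}]' >/dev/null
python3 -c "
from h import *
st();gob(-92,-137,.125);gob(-92,-137,.0825)"
```

```text
t 15.9 [ 0.4989 -0.2476  0.1284] yaw 85.8 tilt tan/rad [-0.001  0.027] q [-4.600e-01  3.580e-01 -2.770e-01  9.090e-01 -1.000e-03  1.183e+00] F [-0.3 -0.2 -1.5] gap 0.021 grip 63.4
share [ 1.146 -0.879  0.007]
share [ 1.152 -0.892  0.538]
```

```bash
python3 -m inch '[{"xyz":[0.2,-0.2,0],"twist":0},{"xyz":[0.5,-0.5,0],"twist":0},{"xyz":[0.8,-0.8,0],"twist":0},{"xyz":[1,-0.89,0],"twist":0},{"xyz":[1,-0.89,0],"twist":0}]' >/dev/null
python3 -m inch '[{"xyz":[0.15,0,0.1],"twist":0},{"xyz":[0.15,0,0.3],"twist":0},{"xyz":[0.15,0,0.4],"twist":0},{"xyz":[0.15,0,0.5],"twist":0},{"xyz":[0.15,0,0.5],"twist":0}]' >/dev/null
python3 - <<'E'
from h import *
q=np.load("q.npy");s=st();print(w2b(q,s["position"])*1000);gob(-16,-137,.083)
p=shot("wrist")
print([(np.round(w2b(q,x["position"])*1000).tolist(),round(x["conf"],2)) for x in models.spot_in(p,"offcut1")[:5]],[(np.round(w2b(q,x["position"])*1000).tolist(),round(x["position"][2],3)) for x in models.spot_in(p,"scraper")[:2]])
cv2.imwrite("pics/w3.png",p["img"])
E
```

```text
t 16.73 [ 0.4349 -0.1516  0.0843] yaw 86.0 tilt tan/rad [-0.005  0.025] q [-0.332  0.255 -0.568  0.723 -0.005  1.309] F [-0.4  0.4 -1.5] gap 0.0209 grip 63.3
[ -92.57456612 -137.5637054 ]
share [0.01  0.957 0.038]
[([-20.0, -148.0], 0.84), ([-64.0, -118.0], 0.73), ([10.0, -18.0], 0.57)] [([-98.0, -125.0], 0.114), ([8.0, -15.0], 0.05)]
```

View pics/w3.png

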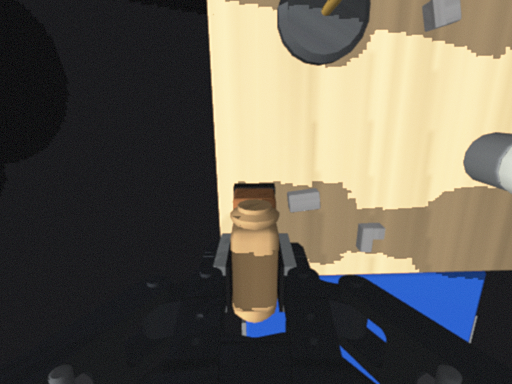

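The foot's far end is at (254,185), and offcuts A (303,200) and B (370,237) are both ahead of its face. Now I'll push along board +x.

```bash
python3 -m inch '[{"xyz":[0.03,0.08,0.01],"twist":0},{"xyz":[0.03,0.16,0.01],"twist":0},{"xyz":[0.03,0.24,0.01],"twist":0},{"xyz":[0.03,0.32,0.01],"twist":0},{"xyz":[0.03,0.4,0.01],"twist":0},{"xyz":[0.03,0.48,0.01],"twist":0},{"xyz":[0.03,0.56,0.01],"twist":0},{"xyz":[0.03,0.64,0.01],"twist":0},{"xyz":[0.03,0.72,0.01],"twist":0},{"xyz":[0.03,0.8,0.01],"twist":0},{"xyz":[0.03,0.88,0.01],"twist":0},{"xyz":[0.03,0.95,0.01],"twist":0},{"xyz":[0.03,0.95,0.01],"twist":0}]' 
python3 -m inch '[{"xyz":[0,-0.05,0],"twist":0},{"xyz":[0,-0.1,-0.3],"twist":0},{"xyz":[0,-0.1,-0.6],"twist":0},{"xyz":[0,-0.1,-0.6],"twist":0}]' >/dev/null
python3 - <<'E'
from h import *
q=np.load("q.npy");s=st();print(w2b(q,s["position"])*1000);gob(6,-186,.125)
p=shot("wrist")
print([(np.round(w2b(q,x["position"])*1000).tolist(),round(x["conf"],2)) for x in models.spot_in(p,"offcut1")[:5]])
E
```

```text
t: 17.97
position: [0.5135, -0.1549, 0.0871]
eef_rot: [3.115, 0.012, 1.5]
force: [-0.4, -0.2, -0.5]
finger_gap: 0.0212
grip_force: 63.3
t 18.3 [ 0.5042 -0.154   0.1386] yaw 85.9 tilt tan/rad [-0.006  0.033] q [-0.293  0.298 -0.339  0.901 -0.006  1.349] F [ 0.8 -0.5 -1.4] gap 0.021 grip 63.5
[ -23.25468778 -135.29784341]
share [-0.63   0.363  0.19 ]
[([83.0, -25.0], 0.74), ([15.0, -14.0], 0.68), ([8.0, -122.0], 0.61), ([1.0, -146.0], 0.61)]
```

```bash
python3 -m inch '[{"xyz":[-0.2,0.1,0],"twist":-0.04},{"xyz":[-0.4,0.2,0],"twist":-0.08},{"xyz":[-0.6,0.3,0],"twist":-0.12},{"xyz":[-0.63,0.36,0],"twist":-0.16},{"xyz":[-0.63,0.36,0],"twist":-0.2},{"xyz":[-0.63,0.36,0],"twist":-0.24},{"xyz":[-0.63,0.36,0],"twist":-0.28},{"xyz":[-0.63,0.36,0],"twist":-0.32},{"xyz":[-0.63,0.36,0],"twist":-0.36},{"xyz":[-0.63,0.36,0],"twist":-0.4},{"xyz":[-0.63,0.36,0],"twist":-0.44},{"xyz":[-0.63,0.36,0],"twist":-0.48},{"xyz":[-0.63,0.36,0],"twist":-0.5},{"xyz":[-0.63,0.36,0],"twist":-0.5}]' >/dev/null
python3 -c "
from h import *
q=np.load('q.npy');s=st();print(w2b(q,s['position'])*1000);gob(6,-186,.083);gob(6,-120,.083);gob(6,-50,.083)"
```

```text
t 19.57 [ 0.5263 -0.2053  0.1344] yaw 176.0 tilt tan/rad [-0.004  0.024] q [-0.369  0.367 -0.245  0.934 -0.004 -0.3  ] F [ 0.  -0.3 -1.3] gap 0.021 grip 63.4
[   2.28408425 -184.90941327]
share [-0.032 -0.006  0.644]
share [-0.03   0.819  0.634]
share [-0.028  1.694  0.624]
```

```bash
python3 -m inch '[{"xyz":[-0.03,0,0.2],"twist":0},{"xyz":[-0.03,0,0.4],"twist":0},{"xyz":[-0.03,0,0.55],"twist":0},{"xyz":[-0.03,0,0.64],"twist":0},{"xyz":[-0.03,0,0.64],"twist":0}]' >/dev/null
python3 -m inch '[{"xyz":[0,0.1,0],"twist":0},{"xyz":[0,0.2,0],"twist":0},{"xyz":[0,0.3,0],"twist":0},{"xyz":[0,0.4,0],"twist":0},{"xyz":[0,0.5,0],"twist":0},{"xyz":[0,0.6,0],"twist":0},{"xyz":[0,0.7,0],"twist":0},{"xyz":[0,0.8,0],"twist":0},{"xyz":[0,0.9,0],"twist":0},{"xyz":[0,1,0],"twist":0}]' >/dev/null
python3 - <<'E'
from h import *
q=np.load("q.npy");s=st();print(w2b(q,s["position"])*1000);gob(6,182,.083)
p=shot("wrist")
print([(np.round(w2b(q,x["position"])*1000).tolist(),round(x["conf"],2)) for x in models.spot_in(p,"offcut1")[:5]])
p=shot("side")
print([(np.round(w2b(q,x["position"])*1000).tolist(),round(x["conf"],2)) for x in models.spot_in(p,"offcut1")[:5]])
E
```

```text
t 20.82 [ 0.5371 -0.1259  0.084 ] yaw 176.0 tilt tan/rad [-0.008  0.027] q [-0.226  0.39  -0.357  0.797 -0.008 -0.155] F [-0.7 -0.5 -0.9] gap 0.0213 grip 63.3
[   7.66009177 -105.02409089]
share [ 0.033  3.588 -0.032]
[([3.0, -83.0], 0.76), ([9.0, -17.0], 0.63), ([7.0, -70.0], 0.62), ([86.0, -23.0], 0.59)]
[([6.0, -12.0], 0.61), ([11.0, -68.0], 0.42)]
```

```bash
python3 -m inch '[{"xyz":[0.01,0.1,0],"twist":0},{"xyz":[0.02,0.2,0],"twist":0},{"xyz":[0.02,0.3,0],"twist":0},{"xyz":[0.02,0.4,0],"twist":0},{"xyz":[0.02,0.5,0],"twist":0},{"xyz":[0.02,0.6,0],"twist":0},{"xyz":[0.02,0.7,0],"twist":0},{"xyz":[0.02,0.8,0],"twist":0},{"xyz":[0.02,0.9,0],"twist":0},{"xyz":[0.02,1,0],"twist":0}]' >/dev/null
python3 -m inch '[{"xyz":[0.01,0.1,0],"twist":0},{"xyz":[0.02,0.2,0],"twist":0},{"xyz":[0.02,0.3,0],"twist":0},{"xyz":[0.02,0.4,0],"twist":0},{"xyz":[0.02,0.5,0],"twist":0},{"xyz":[0.02,0.6,0],"twist":0},{"xyz":[0.02,0.7,0],"twist":0},{"xyz":[0.02,0.8,0],"twist":0}]' >/dev/null
python3 - <<'E'
from h import *
q=np.load("q.npy");s=st();print(w2b(q,s["position"])*1000);gob(5,182,.084)
p=shot("wrist")
for n in ["offcut1","magnifier","clipstand"]: print([(np.round(w2b(q,x["position"])*1000).tolist(),round(x["conf"],2)) for x in models.spot_in(p,n)[:5]])
cv2.imwrite("pics/w4.png",p["img"])
E
```

```text
t 22.52 [0.5441 0.0179 0.0821] yaw 176.0 tilt tan/rad [-0.015  0.024] q [ 0.042  0.383 -0.374  0.79  -0.015  0.112] F [-0.7  0.5 -2. ] gap 0.0209 grip 63.3
[ 5.03199341 38.92173829]
share [ 0.006  1.788 -0.045]
[([-38.0, 77.0], 0.89), ([5.0, 57.0], 0.84)]
[([43.0, 111.0], 0.78), ([52.0, -90.0], 0.66)]
[([-54.0, -16.0], 0.64), ([-41.0, 75.0], 0.45)]
```

View pics/w4.png

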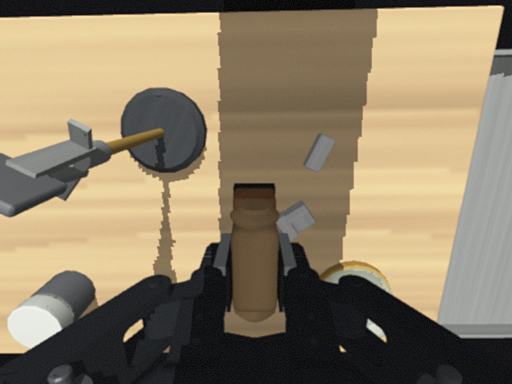

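The stand is at (163,130) and offcut E at (319,152). One swept piece shows at (297,218); the others are hidden under the fingers. The magnifier rim's nearest edge, at (355,261), looks close to the foot's lane, so I'll check that margin.

```bash
python3 - <<'E'
from h import *
q=np.load("q.npy")
p=shot("wrist")
for u,v,z in [(355,261,.048),(355,261,.042),(254,184,.042),(297,218,.048),(163,130,.05)]: print(u,v,z,np.round(w2b(q,pix2z(p,u,v,z))*1000,1))
for c in ["side","scene"]:
    p=shot(c)
    for n in ["offcut1","magnifier"]: print([(np.round(w2b(q,x["position"])*1000).tolist(),round(x["conf"],2),np.round(w2pix(p,x["position"])).tolist()) for x in models.spot_in(p,n)[:6]])
    if c=="side": side=rect(p,q,.045,xr=(-125,130),yr=(-50,200))
    else: cv2.imwrite("pics/r4.png",np.hstack([cv2.resize(i,None,fx=1.35,fy=1.35,interpolation=cv2.INTER_CUBIC) for i in (side,rect(p,q,.045,xr=(-125,130),yr=(-50,200)))]))
E
```

```text
355 261 0.048 [ 31.5 105.8]
355 261 0.042 [ 35.  108.1]
254 184 0.042 [-20.8  37.7]
297 218 0.048 [ 0.2 65.4]
163 130 0.05 [-55.6 -15. ]
[([-34.0, 55.0], 0.58, [273.0, 219.0]), ([0.0, 70.0], 0.5, [256.0, 214.0]), ([39.0, 51.0], 0.43, [246.0, 202.0]), ([-44.0, 79.0], 0.37, [271.0, 226.0]), ([-13.0, 50.0], 0.37, [266.0, 204.0])]
[([55.0, 120.0], 0.64, [222.0, 214.0])]
[([4.0, 71.0], 0.59, [278.0, 190.0]), ([15.0, -250.0], 0.47, [109.0, 246.0]), ([24.0, 31.0], 0.44, [262.0, 193.0])]
[]
```

View pics/r4.png

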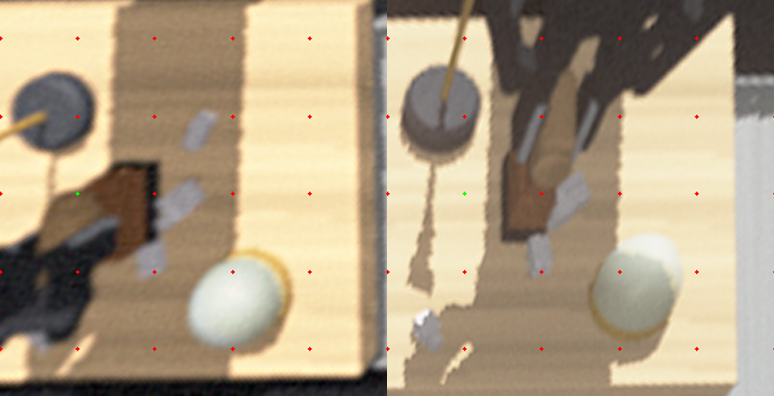

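Two pieces are ahead of the face at about (2,68) mm. The third slipped off the foot's end and is now at (39,49); I'll fetch it together with D. I'll shift the lane 6 mm away from the magnifier and go on to the tray.

```bash
python3 -m inch '[{"xyz":[0.02,0.1,-0.01],"twist":0},{"xyz":[0.05,0.2,-0.01],"twist":0},{"xyz":[0.08,0.3,-0.02],"twist":0},{"xyz":[0.08,0.4,-0.02],"twist":0},{"xyz":[0.08,0.5,-0.02],"twist":0},{"xyz":[0.08,0.6,-0.02],"twist":0},{"xyz":[0.08,0.7,-0.02],"twist":0},{"xyz":[0.08,0.8,-0.02],"twist":0},{"xyz":[0.08,0.9,-0.02],"twist":0}]' >/dev/null
python3 -m inch '[{"xyz":[0,0.1,0],"twist":0},{"xyz":[0,0.2,-0.01],"twist":0},{"xyz":[0,0.3,-0.01],"twist":0},{"xyz":[0,0.4,-0.01],"twist":0},{"xyz":[0,0.5,-0.01],"twist":0},{"xyz":[0,0.6,-0.01],"twist":0},{"xyz":[0,0.7,-0.01],"twist":0},{"xyz":[0,0.8,-0.01],"twist":0},{"xyz":[0,0.9,-0.01],"twist":0},{"xyz":[0,0.95,-0.01],"twist":0}]' >/dev/null
python3 - <<'E'
from h import *
q=np.load("q.npy");s=st();print(w2b(q,s["position"])*1000)
for c in ["side","scene"]:
    p=shot(c)
    for n in ["offcut1","magnifier"]: print([(np.round(w2b(q,x["position"])*1000).tolist(),round(x["position"][2],3),round(x["conf"],2)) for x in models.spot_in(p,n)[:6]])
E
```

```text
t 24.65 [0.5483 0.1664 0.0826] yaw 176.0 tilt tan/rad [-0.02   0.019] q [ 0.306  0.428 -0.297  0.827 -0.02   0.376] F [ 0.2 -0.3 -0.5] gap 0.0209 grip 63.4
[ -0.71608488 187.42541339]
[([86.0, -21.0], 0.048, 0.49), ([-43.0, 80.0], 0.044, 0.42), ([-18.0, 200.0], 0.013, 0.41)]
[]
[([92.0, -23.0], 0.045, 0.59), ([-38.0, 74.0], 0.047, 0.56), ([45.0, 45.0], 0.051, 0.53), ([8.0, 198.0], 0.007, 0.42)]
[([80.0, 102.0], 0.062, 0.88), ([15.0, -250.0], 0.033, 0.22)]
```

Two pieces are in the tray. Next is offcut E.

```bash
python3 -m inch '[{"xyz":[0,-0.1,-0.2],"twist":0},{"xyz":[0.1,-0.3,-0.45],"twist":0},{"xyz":[0.3,-0.6,-0.5],"twist":0},{"xyz":[0.5,-0.9,-0.5],"twist":0},{"xyz":[0.5,-1,-0.5],"twist":0}]' >/dev/null
python3 -m inch '[{"xyz":[0,-0.25,0],"twist":0},{"xyz":[0,-0.5,0],"twist":0},{"xyz":[0,-0.72,0],"twist":0},{"xyz":[0,-0.72,0],"twist":0}]' >/dev/null
python3 -c "
from h import *
q=np.load('q.npy');s=st();print(w2b(q,s['position'])*1000);gob(-41,48,.084);gob(-41,187,.084)"
```

```text
t 25.7 [0.497  0.0285 0.1233] yaw 175.7 tilt tan/rad [-0.017  0.023] q [ 0.068  0.272 -0.422  0.854 -0.017  0.143] F [-0.3 -0.1 -1.8] gap 0.0212 grip 63.3
[-42.66662252  46.31288292]
share [-0.008  0.028  0.491]
share [0.004 1.765 0.467]
```

```bash
python3 -m inch '[{"xyz":[0,0.02,0.2],"twist":0},{"xyz":[0,0.03,0.4],"twist":0},{"xyz":[0,0.03,0.48],"twist":0},{"xyz":[0,0.03,0.48],"twist":0},{"xyz":[0,0.15,0.48],"twist":0},{"xyz":[0,0.25,0.48],"twist":0},{"xyz":[0,0.35,0.48],"twist":0},{"xyz":[0,0.45,0.47],"twist":0},{"xyz":[0,0.55,0.47],"twist":0},{"xyz":[0,0.65,0.47],"twist":0},{"xyz":[0,0.75,0.47],"twist":0},{"xyz":[0,0.85,0.47],"twist":0},{"xyz":[0,0.95,0.47],"twist":0}]' >/dev/null
python3 -m inch '[{"xyz":[0,0.1,0],"twist":0},{"xyz":[0,0.2,-0.01],"twist":0},{"xyz":[0,0.3,-0.01],"twist":0},{"xyz":[0,0.4,-0.01],"twist":0},{"xyz":[0,0.5,-0.01],"twist":0},{"xyz":[0,0.6,-0.01],"twist":0},{"xyz":[0,0.7,-0.01],"twist":0},{"xyz":[0,0.8,-0.01],"twist":0},{"xyz":[0,0.82,-0.01],"twist":0}]' >/dev/null
python3 - <<'E'
from h import *
q=np.load("q.npy");s=st();print(w2b(q,s["position"])*1000);gob(70,46,.13);gob(120,-26,.13)
for c in ["side","scene"]:
    p=shot(c)
    for n in ["offcut1","magnifier"]: print([(np.round(w2b(q,x["position"])*1000).tolist(),round(x["position"][2],3),round(x["conf"],2)) for x in models.spot_in(p,n)[:6]])
E
```

```text
t 27.53 [0.5088 0.1735 0.0848] yaw 176.0 tilt tan/rad [-0.021  0.019] q [ 0.341  0.373 -0.382  0.796 -0.021  0.41 ] F [ 0.3  0.8 -1.7] gap 0.0209 grip 63.4
[-40.64910139 191.85120008]
share [-1.401 -1.826 -0.509]
share [-2.028 -2.724 -0.483]
[([-18.0, 198.0], 0.015, 0.62), ([-5.0, 202.0], 0.015, 0.44), ([-46.0, 188.0], 0.014, 0.38)]
[]
[([45.0, 44.0], 0.048, 0.64), ([4.0, 200.0], 0.009, 0.51), ([-13.0, 202.0], 0.018, 0.5)]
[([79.0, 102.0], 0.063, 0.68), ([46.0, 46.0], 0.049, 0.42)]
```

Three are in the tray. Next, the slipped piece F at about (43,46): turn the foot and push it along −x.

```bash
python3 -m inch '[{"xyz":[0,0,-0.3],"twist":0},{"xyz":[-0.1,-0.2,-0.65],"twist":0},{"xyz":[-0.3,-0.5,-0.65],"twist":0},{"xyz":[-0.6,-0.8,-0.65],"twist":0},{"xyz":[-0.72,-0.92,-0.65],"twist":0},{"xyz":[-0.72,-0.92,-0.65],"twist":0}]' >/dev/null
python3 -m inch '[{"xyz":[-0.3,-0.3,0],"twist":0.04},{"xyz":[-0.5,-0.6,0],"twist":0.08},{"xyz":[-0.72,-0.92,0],"twist":0.12},{"xyz":[-0.72,-0.92,0],"twist":0.16},{"xyz":[-0.72,-0.92,0],"twist":0.2},{"xyz":[-0.72,-0.92,0],"twist":0.24},{"xyz":[-0.72,-0.92,0],"twist":0.28},{"xyz":[-0.72,-0.92,0],"twist":0.32},{"xyz":[-0.72,-0.92,0],"twist":0.36},{"xyz":[-0.72,-0.92,0],"twist":0.4},{"xyz":[-0.72,-0.92,0],"twist":0.44},{"xyz":[-0.72,-0.92,0],"twist":0.48},{"xyz":[-0.72,-0.92,0],"twist":0.5},{"xyz":[-0.72,-0.92,0],"twist":0.5}]' >/dev/null
python3 - <<'E'
from h import *
q=np.load("q.npy");s=st();print(w2b(q,s["position"])*1000);gob(74,44,.084);gob(26,44,.084)
p=shot("wrist")
for n in ["offcut1","magnifier"]: print([(np.round(w2b(q,x["position"])*1000).tolist(),round(x["position"][2],3),round(x["conf"],2)) for x in models.spot_in(p,n)[:6]])
E
```

```text
t 29.5 [0.6106 0.0185 0.1409] yaw 85.9 tilt tan/rad [-0.014  0.022] q [ 0.038  0.438 -0.112  0.999 -0.014  1.68 ] F [-0.5 -0.  -1.1] gap 0.021 grip 63.4
[71.31034607 43.95624345]
share [0.009 0.017 0.712]
share [ 0.006 -0.583  0.698]
[([40.0, 50.0], 0.053, 0.85), ([-2.0, 198.0], 0.013, 0.77), ([-37.0, 184.0], 0.005, 0.65), ([-15.0, 195.0], 0.012, 0.57)]
[([66.0, 115.0], 0.072, 0.63), ([-17.0, 96.0], 0.042, 0.24)]
```

```bash
python3 -m inch '[{"xyz":[0.03,0.02,0.25],"twist":0},{"xyz":[0.03,0.02,0.5],"twist":0},{"xyz":[0.03,0.02,0.65],"twist":0},{"xyz":[0.03,0.02,0.7],"twist":0},{"xyz":[0.03,0.02,0.7],"twist":0},{"xyz":[0.03,-0.08,0.7],"twist":0},{"xyz":[0.03,-0.18,0.7],"twist":0},{"xyz":[0.03,-0.28,0.7],"twist":0},{"xyz":[0.03,-0.38,0.7],"twist":0},{"xyz":[0.03,-0.48,0.7],"twist":0},{"xyz":[0.03,-0.58,0.7],"twist":0},{"xyz":[0.03,-0.58,0.7],"twist":0},{"xyz":[0.03,-0.48,0.7],"twist":0},{"xyz":[0.03,-0.48,0.4],"twist":0},{"xyz":[0.03,-0.48,0.1],"twist":0},{"xyz":[0.03,-0.48,-0.05],"twist":0},{"xyz":[0.03,-0.48,-0.05],"twist":0}]'
python3 - <<'E'
from h import *
q=np.load("q.npy");s=st();print(w2b(q,s["position"])*1000);gob(120,-26,.14);gob(120,-26,.084)
for c in ["wrist","scene"]:
    p=shot(c)
    for n in ["offcut1","magnifier"]: print([(np.round(w2b(q,x["position"])*1000).tolist(),round(x["position"][2],3),round(x["conf"],2)) for x in models.spot_in(p,n)[:6]])
E
```

```text
t: 31.07
position: [0.5772, 0.023, 0.1479]
eef_rot: [3.109, 0.011, 1.5]
force: [0.8, 0.1, -1.1]
finger_gap: 0.0209
grip_force: 63.3
t 31.07 [0.5772 0.023  0.1479] yaw 85.9 tilt tan/rad [-0.015  0.031] q [ 0.048  0.373 -0.198  0.969 -0.015  1.69 ] F [ 0.8  0.1 -1.1] gap 0.0209 grip 63.3
[37.75287432 46.28891653]
share [-0.898  1.028  0.142]
share [-0.891  1.005  0.842]
[([-2.0, 51.0], 0.052, 0.82), ([-0.0, 198.0], 0.013, 0.76), ([-38.0, 184.0], 0.009, 0.74), ([-13.0, 197.0], 0.012, 0.53)]
[([66.0, 112.0], 0.068, 0.55), ([-16.0, 94.0], 0.042, 0.5)]
[([89.0, -24.0], 0.046, 0.67), ([-16.0, 200.0], 0.016, 0.51), ([6.0, 195.0], 0.008, 0.37)]
[([76.0, 102.0], 0.065, 0.88)]
```

```bash
python3 -m inch '[{"xyz":[-0.3,0.3,0],"twist":0},{"xyz":[-0.6,0.6,0],"twist":0},{"xyz":[-0.88,1,0],"twist":0},{"xyz":[-0.88,1,0.2],"twist":0},{"xyz":[-0.88,1,0.4],"twist":0},{"xyz":[-0.88,1,0.6],"twist":0},{"xyz":[-0.88,1,0.8],"twist":0},{"xyz":[-0.88,1,0.83],"twist":0},{"xyz":[-0.88,1,0.83],"twist":0}]'
python3 - <<'E'
from h import *
q=np.load("q.npy");s=st();print(w2b(q,s["position"])*1000);gob(24,-26,.084)
for c in ["wrist"]:
    p=shot(c)
    for n in ["offcut1","pot"]: print([(np.round(w2b(q,x["position"])*1000).tolist(),round(x["position"][2],3),round(x["conf"],2)) for x in models.spot_in(p,n)[:6]])
E
```

```text
t: 32.12
position: [0.6496, -0.0537, 0.0802]
eef_rot: [3.117, 0.012, 1.5]
force: [-0.4, 0.5, -0.3]
finger_gap: 0.0211
grip_force: 65.5
t 32.12 [ 0.6496 -0.0537  0.0802] yaw 85.9 tilt tan/rad [-0.012  0.024] q [-0.077  0.547 -0.091  0.908 -0.012  1.565] F [-0.4  0.5 -0.3] gap 0.0211 grip 65.5
[115.12394192 -25.44412839]
share [-0.012 -1.138 -0.075]
[([1.0, 51.0], 0.05, 0.96), ([86.0, -24.0], 0.052, 0.55)]
[([84.0, -29.0], 0.05, 0.17)]
```

```bash
python3 -m inch '[{"xyz":[0,0,-0.06],"twist":0},{"xyz":[0,-0.1,-0.06],"twist":0},{"xyz":[0,-0.2,-0.06],"twist":0},{"xyz":[0,-0.3,-0.06],"twist":0},{"xyz":[0,-0.4,-0.06],"twist":0},{"xyz":[0,-0.5,-0.06],"twist":0},{"xyz":[0,-0.6,-0.06],"twist":0},{"xyz":[0,-0.7,-0.06],"twist":0},{"xyz":[0,-0.8,-0.06],"twist":0},{"xyz":[0,-0.9,-0.06],"twist":0},{"xyz":[0,-1,-0.06],"twist":0}]'
python3 -m inch '[{"xyz":[0,-0.08,0],"twist":0},{"xyz":[0,-0.13,0],"twist":0},{"xyz":[0,-0.13,0],"twist":0},{"xyz":[0,0,0],"twist":0},{"xyz":[0,0,-0.3],"twist":0},{"xyz":[0,0,-0.6],"twist":0},{"xyz":[0,0,-0.7],"twist":0},{"xyz":[0,0,-0.7],"twist":0}]'
python3 - <<'E'
from h import *
q=np.load("q.npy");s=st();print(w2b(q,s["position"])*1000);gob(0,-60,.13)
for c in ["wrist","scene","side"]:
    p=shot(c)
    for n in ["offcut1","pot","magnifier","clipstand"]: print(n,[(np.round(w2b(q,x["position"])*1000).tolist(),round(x["position"][2],3),round(x["conf"],2)) for x in models.spot_in(p,n)[:6]])
E
```

```text
t: 33.18
position: [0.5691, -0.0481, 0.0837]
eef_rot: [3.116, 0.012, 1.5]
force: [0.1, 0.5, -1.6]
finger_gap: 0.0209
grip_force: 65.4
t: 33.85
position: [0.571, -0.0475, 0.1421]
eef_rot: [3.111, 0.012, 1.5]
force: [-0.3, 0.3, -2.3]
finger_gap: 0.0207
grip_force: 65.3
t 33.85 [ 0.571  -0.0475  0.1421] yaw 85.9 tilt tan/rad [-0.012  0.031] q [-0.076  0.369 -0.219  0.951 -0.012  1.565] F [-0.3  0.3 -2.3] gap 0.0207 grip 65.3
[ 36.30782509 -24.54213302]
share [-0.443 -0.457  0.143]
offcut1 [([3.0, -34.0], 0.051, 0.92), ([1.0, 52.0], 0.05, 0.83)]
pot []
magnifier []
clipstand [([-50.0, -18.0], 0.054, 0.71)]
offcut1 [([7.0, 196.0], 0.009, 0.64), ([-14.0, 202.0], 0.015, 0.63), ([5.0, 45.0], 0.051, 0.58), ([7.0, -30.0], 0.044, 0.44)]
pot [([73.0, -96.0], 0.08, 0.71)]
magnifier []
clipstand [([69.0, -95.0], 0.079, 0.25)]
offcut1 [([-41.0, 192.0], 0.009, 0.64), ([-1.0, -30.0], 0.045, 0.5), ([-16.0, 202.0], 0.012, 0.47), ([2.0, 52.0], 0.051, 0.44), ([-1.0, 202.0], 0.016, 0.42)]
pot [([44.0, -97.0], 0.061, 0.52)]
magnifier [([-4.0, 52.0], 0.052, 0.74), ([54.0, 119.0], 0.066, 0.59)]
clipstand [([-55.0, -15.0], 0.052, 0.65)]
```

```bash
python3 -m inch '[{"xyz":[-0.2,-0.2,0],"twist":-0.04},{"xyz":[-0.4,-0.3,0],"twist":-0.08},{"xyz":[-0.5,-0.39,0],"twist":-0.12},{"xyz":[-0.5,-0.39,0],"twist":-0.16},{"xyz":[-0.5,-0.39,0],"twist":-0.2},{"xyz":[-0.5,-0.39,0],"twist":-0.24},{"xyz":[-0.5,-0.39,0],"twist":-0.28},{"xyz":[-0.5,-0.39,0],"twist":-0.32},{"xyz":[-0.5,-0.39,0],"twist":-0.36},{"xyz":[-0.5,-0.39,0],"twist":-0.4},{"xyz":[-0.5,-0.39,0],"twist":-0.44},{"xyz":[-0.5,-0.39,0],"twist":-0.48},{"xyz":[-0.5,-0.39,0],"twist":-0.5},{"xyz":[-0.5,-0.39,0],"twist":-0.5}]'
python3 - <<'E'
from h import *
q=np.load("q.npy");s=st();print(w2b(q,s["position"])*1000);gob(5,-64,.084);gob(5,30,.084);gob(-1,70,.084);gob(-1,190,.084)
E
```

```text
t: 35.77
position: [0.5347, -0.085, 0.1395]
eef_rot: [-3.129, 0.025, 3.072]
force: [-1.1, -0.3, -0.7]
finger_gap: 0.0209
grip_force: 65.3
t 35.77 [ 0.5347 -0.085   0.1395] yaw 176.0 tilt tan/rad [-0.01   0.026] q [-0.152  0.324 -0.297  0.924 -0.01  -0.082] F [-1.1 -0.3 -0.7] gap 0.0209 grip 65.3
[  2.51619468 -64.3995825 ]
share [-0.013  0.013  0.694]
share [-0.011  1.188  0.68 ]
share [0.066 1.688 0.672]
share [0.069 3.188 0.653]
```

```bash
python3 -m inch '[{"xyz":[-0.03,0,0.25],"twist":0},{"xyz":[-0.03,0,0.5],"twist":0},{"xyz":[-0.03,0,0.65],"twist":0},{"xyz":[-0.03,0,0.69],"twist":0},{"xyz":[-0.03,0,0.69],"twist":0},{"xyz":[-0.03,0.1,0.69],"twist":0},{"xyz":[-0.03,0.2,0.69],"twist":0},{"xyz":[-0.03,0.3,0.69],"twist":0},{"xyz":[-0.03,0.4,0.69],"twist":0},{"xyz":[-0.03,0.5,0.68],"twist":0},{"xyz":[-0.03,0.6,0.68],"twist":0},{"xyz":[-0.03,0.7,0.68],"twist":0},{"xyz":[-0.03,0.8,0.68],"twist":0},{"xyz":[-0.03,0.9,0.68],"twist":0}]'
python3 -m inch '[{"xyz":[0,0.1,0],"twist":0},{"xyz":[0,0.2,0],"twist":0},{"xyz":[0.02,0.3,0],"twist":0},{"xyz":[0.04,0.4,-0.01],"twist":0},{"xyz":[0.06,0.5,-0.01],"twist":0},{"xyz":[0.07,0.6,-0.01],"twist":0},{"xyz":[0.07,0.7,-0.01],"twist":0}]'
python3 - <<'E'
from h import *
q=np.load("q.npy");s=st();print(w2b(q,s["position"])*1000);gob(-1,190,.084)
for c in ["wrist","scene","side"]:
    p=shot(c)
    for n in ["offcut1"]: print(n,[(np.round(w2b(q,x["position"])*1000).tolist(),round(x["position"][2],3),round(x["conf"],2)) for x in models.spot_in(p,n)[:6]])
    if c=="side": side=rect(p,q,.045,xr=(-125,130),yr=(-50,200))
    if c=="scene": sc=rect(p,q,.045,xr=(-125,130),yr=(-50,200))
cv2.imwrite("pics/r5.png",np.hstack([cv2.resize(i,None,fx=1.35,fy=1.35,interpolation=cv2.INTER_CUBIC) for i in (side,sc)]))
E
```

```text
t: 36.93
position: [0.5434, -0.0132, 0.0842]
eef_rot: [-3.13, 0.025, 3.071]
force: [0.4, -0.2, -0.5]
finger_gap: 0.021
grip_force: 65.3
t: 37.52
position: [0.5414, 0.0429, 0.0842]
eef_rot: [-3.129, 0.025, 3.071]
force: [-0.4, 0.0, -1.6]
finger_gap: 0.0208
grip_force: 65.3
t 37.52 [0.5414 0.0429 0.0842] yaw 175.9 tilt tan/rad [-0.016  0.023] q [ 0.088  0.38  -0.373  0.795 -0.016  0.159] F [-0.4  0.  -1.6] gap 0.0208 grip 65.3
[ 0.67834539 63.6778944 ]
share [ 0.027  1.579 -0.018]
offcut1 [([-3.0, 200.0], 0.01, 0.96), ([-18.0, 199.0], 0.015, 0.93), ([-8.0, 103.0], 0.049, 0.89), ([-7.0, 85.0], 0.05, 0.77)]
offcut1 [([19.0, 59.0], 0.076, 0.62), ([-14.0, 199.0], 0.015, 0.42), ([1.0, 105.0], 0.048, 0.37)]
offcut1 [([-8.0, 88.0], 0.044, 0.59), ([-15.0, 200.0], 0.011, 0.55), ([-44.0, 190.0], 0.013, 0.51), ([-1.0, 201.0], 0.016, 0.45)]
```

View pics/r5.png

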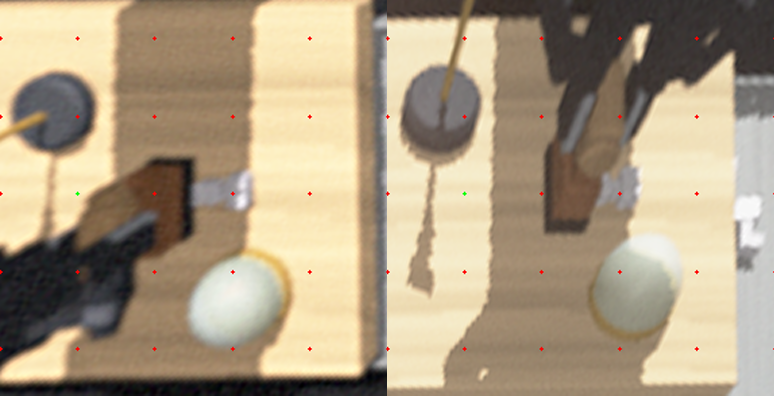

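Both remaining pieces are in a column ahead of the face at about (-5, 85–105) mm, and the lane is clear of the magnifier. Continue to the tray.

```bash
python3 -m inch '[{"xyz":[0.02,0.1,0],"twist":0},{"xyz":[0.02,0.2,0],"twist":0},{"xyz":[0.02,0.3,0],"twist":0},{"xyz":[0.02,0.4,0],"twist":0},{"xyz":[0.02,0.5,0],"twist":0},{"xyz":[0.02,0.6,-0.01],"twist":0},{"xyz":[0.02,0.7,-0.01],"twist":0},{"xyz":[0.02,0.8,-0.01],"twist":0}]' >/dev/null
python3 -m inch '[{"xyz":[0,0.1,0],"twist":0},{"xyz":[0,0.2,0],"twist":0},{"xyz":[0,0.3,0],"twist":0},{"xyz":[0,0.4,-0.01],"twist":0},{"xyz":[0,0.5,-0.01],"twist":0},{"xyz":[0,0.6,-0.01],"twist":0},{"xyz":[0,0.7,-0.01],"twist":0},{"xyz":[0,0.8,-0.01],"twist":0},{"xyz":[0,0.82,-0.01],"twist":0},{"xyz":[0,0.82,-0.01],"twist":0}]' 
python3 -m inch '[{"xyz":[0,-0.05,-0.1],"twist":0},{"xyz":[0,-0.1,-0.3],"twist":0},{"xyz":[0,-0.1,-0.6],"twist":0},{"xyz":[0,-0.1,-0.9],"twist":0},{"xyz":[0,-0.1,-0.9],"twist":0}]'
python3 - <<'E'
from h import *
q=np.load("q.npy");s=st();print(w2b(q,s["position"])*1000);gob(-12,-238,.15)
for c in ["wrist","scene","side"]:
    p=shot(c)
    for n in ["offcut1"]: print(n,[(np.round(w2b(q,x["position"])*1000).tolist(),round(x["position"][2],3),round(x["conf"],2)) for x in models.spot_in(p,n)[:6]])
    if c=="side": side=p["img"][150:384,80:380]
cv2.imwrite("pics/s6.png",cv2.resize(side,None,fx=2.2,fy=2.2,interpolation=cv2.INTER_CUBIC))
E
```

```text
t: 39.32
position: [0.5494, 0.1722, 0.0841]
eef_rot: [-3.129, 0.025, 3.072]
force: [0.3, 0.1, -1.7]
finger_gap: 0.021
grip_force: 65.4
t: 39.73
position: [0.55, 0.1646, 0.1617]
eef_rot: [-3.132, 0.033, 3.07]
force: [1.4, 0.6, -1.1]
finger_gap: 0.0212
grip_force: 65.4
t 39.73 [0.55   0.1646 0.1617] yaw 175.9 tilt tan/rad [-0.021  0.028] q [ 0.302  0.36  -0.18   1.004 -0.021  0.374] F [ 1.4  0.6 -1.1] gap 0.0212 grip 65.4
[  1.08692757 185.70541422]
share [ 0.144 -5.295  0.191]
offcut1 [([-10.0, 228.0], 0.016, 0.71), ([-1.0, 200.0], 0.011, 0.58), ([-7.0, 180.0], 0.017, 0.57), ([-53.0, -13.0], 0.053, 0.56), ([-17.0, 196.0], 0.013, 0.52), ([-39.0, 184.0], 0.009, 0.48)]
offcut1 [([-5.0, 231.0], 0.008, 0.64), ([4.0, 200.0], 0.007, 0.38)]
offcut1 [([-8.0, 186.0], 0.012, 0.58), ([-4.0, 202.0], 0.015, 0.4), ([-9.0, 232.0], 0.013, 0.38), ([-19.0, 200.0], 0.013, 0.37)]
```

View pics/s6.png

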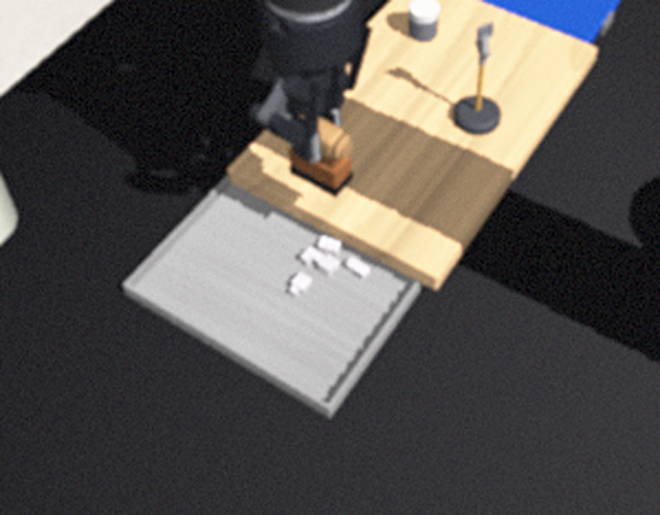

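All five offcuts lie in the tray. I'll carry the scraper back along the clear lane to the palette.

```bash
python3 -m inch '[{"xyz":[0,-0.3,0],"twist":0},{"xyz":[0,-0.6,0],"twist":0},{"xyz":[0,-1,0],"twist":0}]' >/dev/null
python3 -m inch '[{"xyz":[0,-0.4,0],"twist":0},{"xyz":[0,-0.8,0],"twist":0},{"xyz":[0,-1,0],"twist":0}]' >/dev/null
python3 -m inch '[{"xyz":[0,-0.4,0],"twist":0},{"xyz":[0,-0.8,0],"twist":0},{"xyz":[0,-1,0],"twist":0}]' >/dev/null
python3 -m inch '[{"xyz":[0,-0.4,0],"twist":0},{"xyz":[0,-0.8,0],"twist":0},{"xyz":[0,-1,0],"twist":0}]' >/dev/null
python3 -m inch '[{"xyz":[0,-0.4,0],"twist":0},{"xyz":[0.05,-0.8,0],"twist":0},{"xyz":[0.1,-1,0],"twist":0},{"xyz":[0.1,-1,0],"twist":0}]' >/dev/null
python3 -m inch '[{"xyz":[0,-0.2,0.2],"twist":0},{"xyz":[0,-0.35,0.4],"twist":0},{"xyz":[0,-0.35,0.6],"twist":0},{"xyz":[0,-0.35,0.8],"twist":0},{"xyz":[0,-0.35,0.8],"twist":0}]' 
python3 - <<'E'
from h import *
q=np.load("q.npy");s=st();print(w2b(q,s["position"])*1000);gob(-6,-242,.074)
E
```

```text
t: 41.78
position: [0.5073, -0.2606, 0.0931]
eef_rot: [-3.133, 0.018, 3.071]
force: [-0.4, 0.9, -1.2]
finger_gap: 0.0209
grip_force: 65.3
t 41.78 [ 0.5073 -0.2606  0.0931] yaw 176.0 tilt tan/rad [-0.001  0.02 ] q [-0.474  0.414 -0.289  0.848 -0.001 -0.404] F [-0.4  0.9 -1.2] gap 0.0209 grip 65.3
[ -12.95751669 -241.39891876]
share [-0.083 -0.005  0.24 ]
```

```bash
python3 -m inch '[{"xyz":[0,0,0.1],"twist":0},{"xyz":[0,0,0.18],"twist":0},{"xyz":[0,0,0.22],"twist":0},{"xyz":[0,0,0.22],"twist":0},{"xyz":[0,0,0.22],"twist":0}]' 
python3 -m inch '[{"xyz":[0,0,0.01],"twist":0},{"xyz":[0,0,0.02],"twist":0},{"xyz":[0,0,0.02],"twist":0},{"xyz":[0,0,0.02],"twist":0}]'
```

```text
t: 42.2
position: [0.5109, -0.2628, 0.0799]
eef_rot: [-3.129, 0.026, 3.071]
force: [0.5, -0.1, -0.9]
finger_gap: 0.0212
grip_force: 65.3
t: 42.53
position: [0.5108, -0.263, 0.0783]
eef_rot: [-3.129, 0.026, 3.071]
force: [0.3, 0.2, -0.7]
finger_gap: 0.0212
grip_force: 65.3
```

```bash
python3 -m inch '[{"xyz":[0,0,0.02],"twist":0},{"xyz":[0,0,0.04],"twist":0},{"xyz":[0,0,0.04],"twist":0},{"xyz":[0,0,0.04],"twist":0}]'
python3 -m inch '[{"xyz":[0,0,0.01],"twist":0},{"xyz":[0,0,0.02],"twist":0},{"xyz":[0,0,0.02],"twist":0},{"xyz":[0,0,0.02],"twist":0}]'
```

```text
t: 42.87
position: [0.5106, -0.2629, 0.0746]
eef_rot: [-3.13, 0.025, 3.071]
force: [0.3, 0.1, -0.8]
finger_gap: 0.0208
grip_force: 65.3
t: 43.2
position: [0.5107, -0.263, 0.0731]
eef_rot: [-3.13, 0.025, 3.071]
force: [-0.3, -0.0, -2.1]
finger_gap: 0.0212
grip_force: 65.3
```

```bash
python3 -m inch '[{"xyz":[0,0,0.01],"twist":0},{"xyz":[0,0,0.01],"twist":0},{"xyz":[0,0,0.01],"twist":0}]'
python3 -m inch '[{"xyz":[0,0,0.01],"twist":0},{"xyz":[0,0,0.01],"twist":0},{"xyz":[0,0,0.01],"twist":0}]'
```

```text
t: 43.45
position: [0.5109, -0.263, 0.0724]
eef_rot: [-3.129, 0.025, 3.071]
force: [-0.3, -0.9, -1.5]
finger_gap: 0.0212
grip_force: 65.3
t: 43.7
position: [0.511, -0.2631, 0.0722]
eef_rot: [-3.129, 0.026, 3.071]
force: [-1.2, -0.2, 4.1]
finger_gap: 0.0206
grip_force: 65.9
```

In contact with the lid (force has risen to +4 N). Release and rise.

```bash
python3 -m inch '[{"xyz":[0,0,0],"twist":0},{"xyz":[0,0,0],"twist":0},{"xyz":[0,0,0],"twist":0},{"xyz":[0,0,0],"twist":0},{"xyz":[0,0,0],"twist":0},{"xyz":[0,0,0],"twist":0},{"xyz":[0,0,0],"twist":0},{"xyz":[0,0,0],"twist":0}]' 1
python3 -m inch '[{"xyz":[0,0,-0.1],"twist":0},{"xyz":[0,0,-0.3],"twist":0},{"xyz":[0,0,-0.6],"twist":0},{"xyz":[0,0,-0.9],"twist":0},{"xyz":[0,0,-1],"twist":0},{"xyz":[0,0,-1],"twist":0}]' >/dev/null
python3 -m inch '[{"xyz":[0.2,-0.2,-0.3],"twist":0},{"xyz":[0.5,-0.5,-0.6],"twist":0},{"xyz":[0.8,-0.8,-0.6],"twist":0},{"xyz":[1,-1,-0.6],"twist":0},{"xyz":[1,-1,-0.6],"twist":0},{"xyz":[1,-1,-0.6],"twist":0}]' >/dev/null
python3 - <<'E'
from h import *
q=np.load("q.npy");st()
ps=[shot(c) for c in ["scene","side"]]
for p in ps:
    for n in ["scraper","offcut1","pot","magnifier","clipstand"]: print(n,[(np.round(w2b(q,x["position"])*1000).tolist(),round(x["position"][2],3),round(x["conf"],2)) for x in models.spot_in(p,n)[:6]])
cv2.imwrite("pics/end.png",np.vstack([rect(p,q,.045,xr=(-125,130)) for p in ps]))
E
```

```text
t: 44.37
position: [0.5108, -0.263, 0.0716]
eef_rot: [-3.13, 0.025, 3.071]
force: [-0.5, -0.3, 1.2]
finger_gap: 0.0854
grip_force: 0.0
t 45.37 [ 0.421  -0.3356  0.1975] yaw 175.8 tilt tan/rad [0.005 0.026] q [-0.676  0.28  -0.2    1.065  0.005 -0.602] F [ 0.9  0.2 -0.4] gap 0.0851 grip 0.0
scraper [([14.0, -243.0], 0.085, 0.56)]
offcut1 [([6.0, 199.0], 0.008, 0.43), ([27.0, -253.0], 0.03, 0.16)]
pot [([70.0, -100.0], 0.079, 0.65)]
magnifier [([78.0, 102.0], 0.066, 0.55)]
clipstand [([-51.0, -17.0], 0.052, 0.87)]
scraper [([-16.0, -234.0], 0.075, 0.63)]
offcut1 [([-43.0, 190.0], 0.01, 0.55), ([-19.0, 201.0], 0.014, 0.43)]
pot [([56.0, -88.0], 0.075, 0.7)]
magnifier [([55.0, 117.0], 0.067, 0.92)]
clipstand [([-58.0, -15.0], 0.053, 0.85)]
```

View pics/end.png

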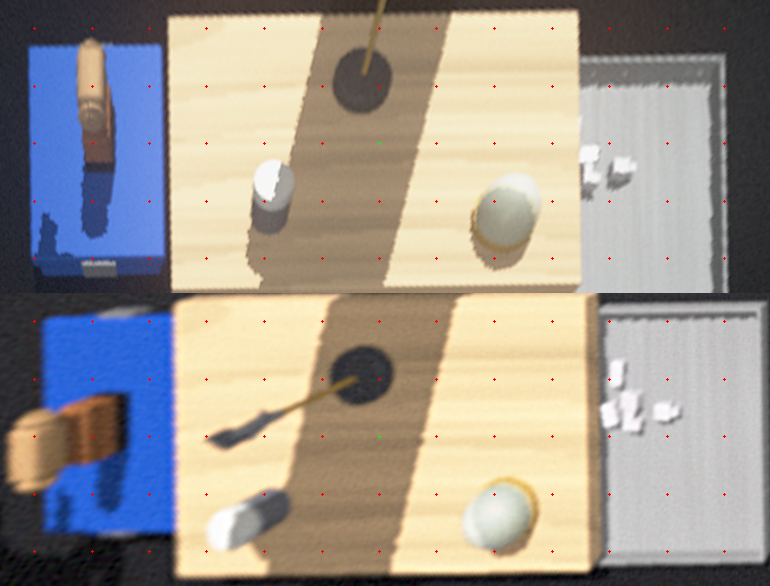

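The board is clear, all five offcuts are in the tray and the bystanders haven't moved. The scraper stands upright well inside the lid, and the arm is clear. Handing in.

```bash
python3 -c "
from rig import manip
print(manip.finish_job())"
```

```text
the job is handed in; nothing more can be done
None
```

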